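Fetch the spice tin from behind the jars and put it on the scale

ROBOT

A 6-joint arm with a two-finger parallel gripper is mounted at the origin on a cart in front of the work surface, level with it; the furniture and walls round the work are solid. World frame = base frame: x ahead of the robot, y to its left, z up, the work surface at z = 0. Lengths are in mm, angles in degrees, forces in N, time in s.
With the tool pointing down it reaches from about 350 to 850 mm from the base axis. Payload 8.1 kg.
Tool frame: the origin (TCP) lies between the finger pads; the fingertips stand 25 mm ahead of it and the grasp point (between the pads) lies 6 mm ahead of it (r.tcp_to_tips is the distance from the TCP to the fingertips, in mm); z points along the fingers, y is the line along which they close (so a half turn about z gives the same grasp; the last joint's range is limited). The gripper opens to 85 mm and grips with 20 to 120 N. Pads are 22 mm wide; open, the fingers measure 114 mm over their backs; the gripper's body (76 mm by 85 mm) begins 54 mm behind the grasp point. The pads swing forward as they close: fully open they stand 13 mm farther back than shut.
Start: joints at [-81.096, 7.471, 85.268, -0, 87.261, -4.893], TCP at [143.108, -582.688, 256.292] pointing down, gripper open.
Joint ranges: [-169.43, 169.43], [-51.17, 129.36], [1.28, 143.12], [-76.62, 256.62], [0, 156.53], [-152.29, 152.29]. Speed limits (degrees/s): [136.94, 136.94, 159.86, 180, 180, 180].

INTERFACE

Orientations are given as [roll, pitch, yaw] about the fixed x, y, z axes, in that order (R = Rz(yaw) Ry(pitch) Rx(roll)).
In Python, from bench import r gives the robot as it stands.
- The arm moves only by the tool apply_moves, never from a script. Its arguments are lists of equal length, an entry for each row: "angular": the turn, a rotation vector about the world's x, y, z in units of 8 degrees (1.0 is 8 degrees), a list of three; "travel": the shift along the world's x, y, z in units of 40 mm (1.0 is 40 mm), a list of three; "jaw": the opening, from 0 (shut) to 1 (fully open). A call has 1 to 20 rows; each row shifts and turns the commanded pose from where the row before left it; what a row does not reach is not made up. A row lasts 1/8 s, in which the tool goes at most 62.5 mm and 10.7 degrees, less where a joint would pass 70% of its speed; a pose out of reach is approached as far as the arm can. A call is refused whole if a number of a shift passes 1 or a number of a turn 1, either way. A call with a gripper value outside its range is refused whole. The fingers move at their own pace and stop on an object; "force" is the grip in N (left out, the last holds). Time passes only in rows, so rows that do not move let the fingers close. It gives the time, the measured TCP pose, the force, the opening and the grip force at its end, in the units of the state.
- r.sense(): the state, without advancing time (a new reading comes with each control period).
- r.snapshot(name): name is "scene" or "top" or "wrist"; returns a dict with "color" (400x640x3 uint8, red, green, blue), "fx", "fy", "cx", "cy" (pixels), "distortion" ([k1, k2, p1, p2, k3] as OpenCV has them; the pictures are not rectified), "R" (3x3) and "t" (3): a world point X has camera coordinates R X + t; the wrist camera has in their place "mount" (4x4, takes a point from camera to tool coordinates, whose origin is the TCP and whose axes are the flange's). Camera axes: x right, y down, z forward; pixel columns grow to the right and rows downward; lengths in mm; the calibration is good to about 2 mm. A picture is of the moment at which its call begins: read the wrist's pose just before it. There is no depth.
- r.hand_in(): hands the job in; it is judged then, once.
The state is a dict: "time": time; "joint_pos": joint angles; "qd": joint speeds; "joint_efforts": joint torques, N m; "tool_pos": TCP position; "tcp_rot": TCP orientation; "ft_force": force on the tool from outside, world axes, zero at the start; "wrist_torque": the same for the moment, N m; "finger_gap": finger opening in mm; "grip_force": force on a finger pad.
Only numpy, scipy, OpenCV 4.12 (cv2) and the standard library are available. Lean on these libraries where they do the work, as an engineer would, in place of code of your own. Each camera call takes 0.05 s, during which the arm holds its last target. There are 200 camera calls.

TASK

The small amber spice tin stands at the back of the wooden caddy, behind two tall glass jars. First move both jars out of the way to stand in the white side tray, then lift out the tin and stand it in the middle of the kitchen scale's round pan while the jars are still in the tray, and last put each jar back in the caddy where that same jar stood before. Keep everything upright, and do not disturb the tin cup or the candlestick.

Things in the scene. Friction and masses are not known exactly. Their poses are not given: they have to be found in the camera images.
- spice_tin: small round amber-brown tin with grey lid, 49 mm diameter, 72 mm high, loose, about 0.08 kg. Origin: centre of its underside; z up its axis. Only the body below the lid (up to 55 mm above the underside) is firm to grip: hold it about 35 to 45 mm above its underside. Too crowded by the jars to be reached with a gripper at the start.
- grey_cap_jar: loose glass jar, dark grey contents, light grey cap: 68 mm diameter, 143 mm high, 0.3 to 0.65 kg. Straight body up to 100 mm, then a tapering shoulder and the cap (57 mm diameter, top 20 mm). Grip the body at 90 to 100 mm, or the cap with the fingertips. Origin: centre of underside; z up. Stands at the caddy's front, left or right; at the end it belongs where it stood (any turn).
- dark_cap_jar: loose empty clear glass jar, dark brown cap: 66 mm diameter, 173 mm high, 0.25 to 0.5 kg. Straight body up to 120 mm, then a tapering shoulder and the cap (56 mm diameter, top 23 mm). Grip the body at 110 to 130 mm, or the cap with the fingertips. Origin: centre of underside; z up. Stands beside the other jar, 120 mm centre to centre; at the end it belongs where it stood.
- caddy: fixed shallow tray of light wood, 180 mm (x) by 240 mm (y), floor top 8 mm above its underside, rim 18 mm high on the front and sides, back board 55 mm high on the +x side. Origin: centre of its underside; -x is its front, +y its left. The tin stands near x = +25 mm, y = 0; the jars near x = -27 mm, y = +60 and -60 mm, each a few mm off.
- side_tray: fixed white tray with blue rim, 230 mm (x) by 130 mm (y) outside, floor top 6 mm above its underside, rim 14 mm high and 6 mm thick. Origin: centre of its underside. It lies left or right of the caddy and has room for both jars, one behind the other along its x (for example at x = +50 and -50 mm).
- scale: fixed flat black kitchen scale, 180 mm (x) by 140 mm (y), body 20 mm high, with a green display at its -x end; it lies on the other side of the caddy from the tray. Origin: centre of its underside.
- pan (a point): centre of the top face of the scale's round steel pan, 90 mm diameter, 27 mm above the table, 30 mm from the scale's centre towards +x: the tin is to stand here.
- tin_cup: bystander: grey tin cup with handle, 68 x 88 mm, 62 mm high, loose; leave it alone. Origin on its underside.
- candlestick: bystander: chamber candlestick with a stub of candle, 88 x 109 mm, 63 mm high, loose; leave it alone. Origin on its underside.
Things that resemble listed ones, but are neither listed nor needed, are in the scene too. What is shaped like the spice_tin but turquoise is not meant.

How it is judged (in metres and radians):
On the way, in this order (a step that is already met when the one before it is completed fails the run):
1. both jars stand upright in the side tray, the tin still in its place in the caddy (x of grey_cap_jar in the frame of side_tray between -0.09 and 0.09 m and y of grey_cap_jar in the frame of side_tray between -0.042 and 0.042 m and z of each of grey_cap_jar, dark_cap_jar in the frame of side_tray below 0.012 m and angle between each of grey_cap_jar, dark_cap_jar's own z axis and vertical below 0.1 rad and linear speed of each of grey_cap_jar, dark_cap_jar below 0.02 m/s and angular speed of each of grey_cap_jar, dark_cap_jar below 0.2 rad/s and x of dark_cap_jar in the frame of side_tray between -0.09 and 0.09 m and y of dark_cap_jar in the frame of side_tray between -0.042 and 0.042 m and distance of spice_tin from where it was at the start of the episode below 0.02 m), for 0.2 s.
2. the tin stands on the scale's pan while both jars are still in the side tray (x of grey_cap_jar in the frame of side_tray between -0.09 and 0.09 m and y of grey_cap_jar in the frame of side_tray between -0.042 and 0.042 m and z of each of grey_cap_jar, dark_cap_jar in the frame of side_tray below 0.012 m and angle between each of grey_cap_jar, dark_cap_jar, spice_tin's own z axis and vertical below 0.1 rad and linear speed of each of grey_cap_jar, dark_cap_jar, spice_tin below 0.02 m/s and angular speed of each of grey_cap_jar, dark_cap_jar, spice_tin below 0.2 rad/s and x of dark_cap_jar in the frame of side_tray between -0.09 and 0.09 m and y of dark_cap_jar in the frame of side_tray between -0.042 and 0.042 m and horizontal distance between spice_tin and pan below 0.02 m and z of spice_tin in the frame of pan between -0.006 and 0.006 m), for 0.2 s.
At the end, for the whole second after the job is handed in: The tin stands upright on the scale's pan, its centre within 20 mm of the pan's centre; each jar stands upright in the caddy within 15 mm of where that same jar stood at the start; all are at rest and released (horizontal distance between spice_tin and pan below 0.02 m and z of spice_tin in the frame of pan between -0.006 and 0.006 m and angle between each of spice_tin, grey_cap_jar, dark_cap_jar's own z axis and vertical below 0.1 rad and linear speed of each of spice_tin, grey_cap_jar, dark_cap_jar below 0.02 m/s and angular speed of each of spice_tin, grey_cap_jar, dark_cap_jar below 0.2 rad/s and distance of each of grey_cap_jar, dark_cap_jar from where it was at the start of the episode below 0.015 m); the robot touches nothing.
It fails at once if a jar or the tin was tipped over (angle between any of grey_cap_jar, dark_cap_jar, spice_tin's own z axis and vertical above 0.6 rad).
It fails at once if the tin cup or the candlestick was shifted by more than 20 mm (distance of any of tin_cup, candlestick from where it was at the start of the episode above 0.02 m).
It also fails if it takes over 106 s, if anything falls off the work surface, if the arm or the gripper's body presses on something with over 40 N, if the wrist force passes 120 N, or if a joint passes its speed limit or range.

## Working session

There is one attempt and no reset: what is moved stays moved. The work goes in short steps, Python scripts to look and compute and a tool call to move; the robot and the scene stay as the last step left them, time stands still between calls to the robot, and variables do not carry over. Pictures are saved under pics/ and viewed, at most 14 in all, crops included, and the job is handed in when it is done.

Besides the shell and the picture viewer there is one more tool, called after "Call:" as a command line: name --argument value ..., lists and objects as JSON in quotes. apply_moves: Moves the arm, as the interface text tells. Its arguments: {"type":"object","properties":{"angular":{"type":"array"},"travel":{"type":"array"},"jaw":{"type":"array"},"force":{"type":"number"}},"required":["angular","travel","jaw"]}

```bash
mkdir -p pics; ls
cat > h.py <<'E'
import numpy as np, cv2
from bench import r
def cam(s):
    K=np.array([[s["fx"],0,s["cx"]],[0,s["fy"],s["cy"]],[0,0,1.]]);return K,np.array(s["distortion"],float),np.array(s["R"],float),np.array(s["t"],float)
def snap(n,f):
    s=r.snapshot(n);cv2.imwrite(f,s["color"][:,:,::-1]);return s
def px2w(s,uv,z):
    K,d,R,t=cam(s);u=cv2.undistortPoints(np.array(uv,float).reshape(-1,1,2),K,d).reshape(-1,2)
    D=np.c_[u,np.ones(len(u))]@R;c=-R.T@t
    return c+D*((z-c[2])/D[:,2])[:,None]
def w2px(s,X):
    K,d,R,t=cam(s);return cv2.projectPoints(np.array(X,float).reshape(-1,3),cv2.Rodrigues(R)[0],t,K,d)[0].reshape(-1,2)
E
python3 - <<'E'
from h import *
import pickle
a={n:snap(n,f'pics/{n}0.png') for n in ("scene","top")}
pickle.dump(a,open('s0.pkl','wb'))
for n in a: print(n,-a[n]["R"].T@np.array(a[n]["t"]) )
s=r.sense();print(s["tool_pos"],s["tcp_rot"],s["finger_gap"],r.tcp_to_tips,s["time"])
E
```

```text
pics
scene [-319.13750725  736.43627492 1055.30851075]
top [ 297.4487138    45.25985739 1599.30534074]
[ 143.06441239 -582.21663995  255.35091923] [-1.79903740e+02 -1.10118264e-02  1.37978043e+01] 85.27901163970877 25.0 0.1
```

View pics/top0.png

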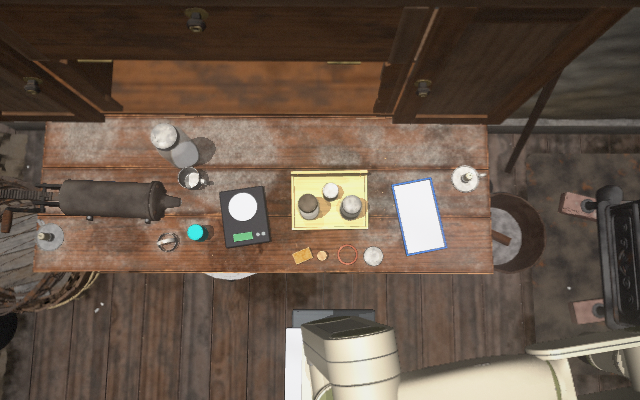

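View pics/scene0.png

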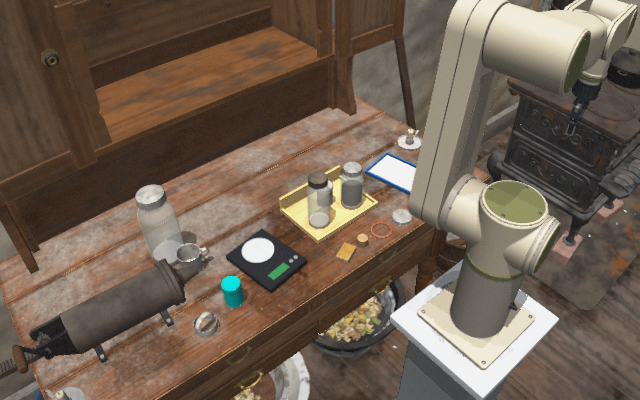

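Run:
```python
from h import *
import pickle
a=pickle.load(open('s0.pkl','rb'))
def crop(n,x0,y0,x1,y1,f,o):
    cv2.imwrite(o,cv2.resize(a[n]["color"][y0:y1,x0:x1,::-1],None,fx=f,fy=f,interpolation=cv2.INTER_CUBIC))
crop("top",285,160,385,235,8,'pics/ctop.png'); crop("scene",270,150,385,245,6.5,'pics/cscene.png')
s=a["top"];hsv=cv2.cvtColor(s["color"],cv2.COLOR_RGB2HSV)
def rect(lo,hi,box,z,nm):
    m=cv2.inRange(hsv,lo,hi);k=np.zeros_like(m);x0,y0,x1,y1=box;k[y0:y1,x0:x1]=m[y0:y1,x0:x1]
    p=np.argwhere(k)[:,::-1].astype(float);w=px2w(s,p,z)[:,:2].astype(np.float32)
    print(nm,len(p),cv2.minAreaRect(w))
rect((100,100,50),(130,255,255),(385,170,455,265),14,"tray")
rect((20,60,100),(35,255,255),(280,165,380,235),18,"caddy")
rect((0,0,200),(180,40,255),(225,188,262,226),27,"pan")
```

```text
tray 308 ((497.54791259765625, -251.11776733398438), (228.40354919433594, 128.98085021972656), 11.31481647491455)
caddy 2439 ((548.009765625, 29.385536193847656), (187.72828674316406, 241.1132354736328), 0.9188798666000366)
pan 620 ((521.804931640625, 300.18011474609375), (85.43302917480469, 84.14752960205078), 1.4784003496170044)
```

View pics/ctop.png

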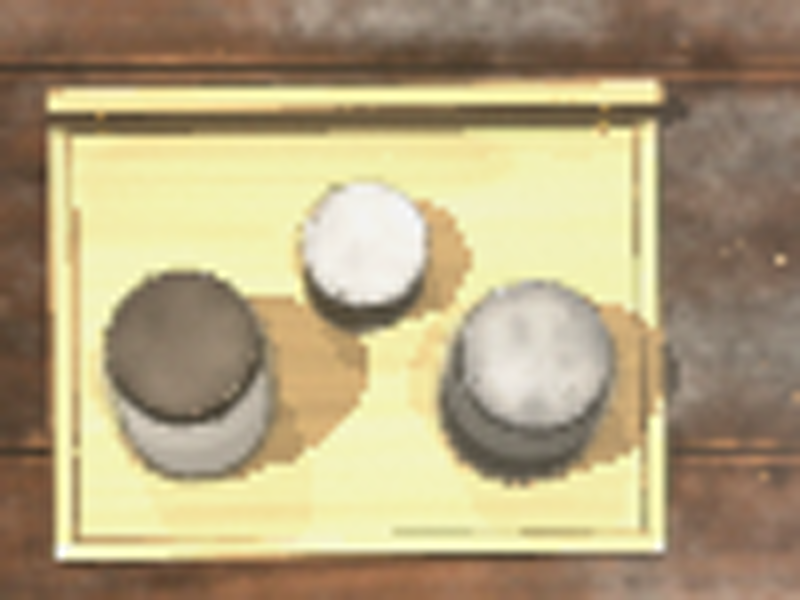

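View pics/cscene.png

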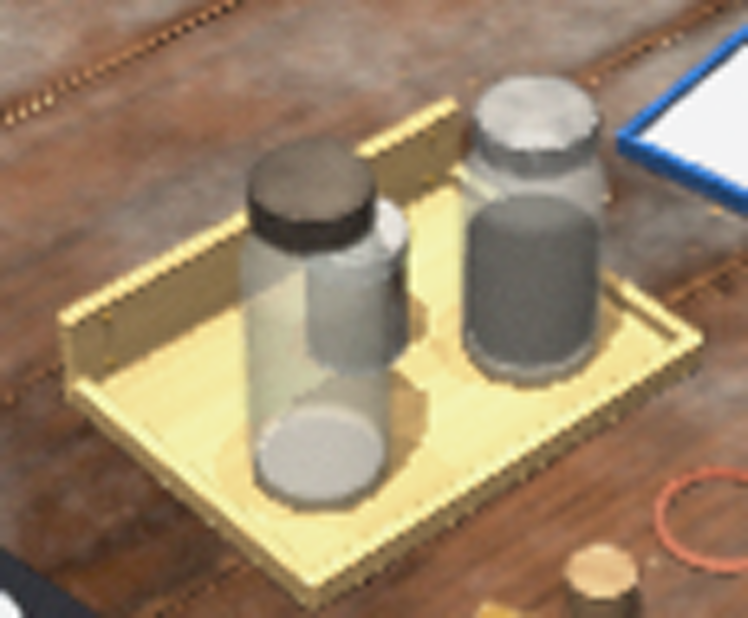

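Top crop: dark cap centred at (184,346), grey cap at (536,355), tin lid at (365,243). Scene crop: dark cap top at (312,186), grey cap top at (537,112). Next I convert these and cross-check the two views.

Run:
```python
from h import *
import pickle
a=pickle.load(open('s0.pkl','rb'))
s=a["top"]; q=lambda p,f,o:[(p[0]+.5)/f-.5+o[0],(p[1]+.5)/f-.5+o[1]]
for n,pt,ps,z in (("dark",(184,346),(312,186),181),("grey",(536,355),(537,112),151),("tin",(365,243),None,80)):
    P=px2w(s,[q(pt,8,(285,160))],z)[0]; o=px2w(a["scene"],[q(ps,6.5,(270,150))],z)[0] if ps else None
    print(n,P.round(1),o)
# base check: dark jar floor outline in top crop, tin lid via caddy frame
c=px2w(s,[q(p,8,(285,160)) for p in ((60,556),(662,550))],18);print("front corners",c.round(1))
f=px2w(a["scene"],[q(p,6.5,(270,150)) for p in ((313,590),(700,338))],18);print(f.round(1))
hsv=cv2.cvtColor(a["scene"]["color"],cv2.COLOR_RGB2HSV);m=cv2.inRange(hsv,(0,0,200),(180,40,255));m[:, :235]=0;m[:,280:]=0;m[:230]=0;m[270:]=0
p=np.argwhere(m)[:,::-1].astype(float);w=px2w(a["scene"],p,27)[:,:2].astype(np.float32);print("pan scene",cv2.minEnclosingCircle(w))
m=cv2.inRange(hsv,(100,100,50),(130,255,255));m[:,:355]=0;m[:150]=0;m[200:]=0
w=px2w(a["scene"],np.argwhere(m)[:,::-1].astype(float),14)[:,:2].astype(np.float32);print("tray scene",cv2.minAreaRect(w))
print(r.sense()["joint_pos"])
```

```text
dark [511.1  92.4 181. ] [504.65490171  93.46749472 181.        ]
grey [513.1 -33.3 151. ] [508.0865136  -35.47047446 151.        ]
tin [566.2  27.6  80. ] None
front corners [[452.7 145.2  18. ]
 [456.3 -89.4  18. ]]
[[448.2 143.5  18. ]
 [455.6 -94.3  18. ]]
pan scene ((520.8532104492188, 295.6540832519531), 44.32777786254883)
tray scene ((521.01318359375, -245.6896514892578), (174.45851135253906, 139.5009765625), 11.432230949401855)
[-8.10951504e+01  7.50998359e+00  8.53237395e+01  2.76441691e-03
  8.72631252e+01 -4.89309825e+00]
```

Call:
apply_moves --angular '[[0, 0, -0.1], [0, 0, -0.1], [0, 0, -0.1], [0, 0, -0.1], [0, 0, -0.1], [0, 0, -0.1], [0, 0, -0.1], [0, 0, -0.1], [0, 0, -0.1], [0, 0, -0.1], [0, 0, -0.1], [0, 0, -0.1], [0, 0, -0.1], [0, 0, -0.1], [0, 0, -0.1], [0, 0, -0.1], [0, 0, 0]]' --travel '[[0.46, 0.95, 0.13], [0.46, 0.95, 0.13], [0.46, 0.95, 0.13], [0.46, 0.95, 0.13], [0.46, 0.95, 0.13], [0.46, 0.95, 0.13], [0.46, 0.95, 0.13], [0.46, 0.95, 0.13], [0.46, 0.95, 0.13], [0.46, 0.95, 0.13], [0.46, 0.95, 0.13], [0.46, 0.95, 0.13], [0.46, 0.95, 0.13], [0.46, 0.95, 0.13], [0.46, 0.95, 0.13], [0.46, 0.95, 0.13], [0, 0, 0]]' --jaw '[1, 1, 1, 1, 1, 1, 1, 1, 1, 1, 1, 1, 1, 1, 1, 1, 1]' --force 40

```text
time: 2.22
tool_pos: [438.0, 27.6, 339.3]
tcp_rot: [-180.0, 0.0, 1.2]
ft_force: [0.5, 0.2, 0.4]
finger_gap: 85.5
grip_force: 0.0
```

```bash
cat >> h.py <<'E'
def wsnap(f):
    st=r.sense();s=snap("wrist",f);M=np.array(s["mount"],float)
    from scipy.spatial.transform import Rotation as Ro
    T=np.eye(4);T[:3,:3]=Ro.from_euler('xyz',st["tcp_rot"],degrees=True).as_matrix();T[:3,3]=st["tool_pos"]
    W=np.linalg.inv(T@M);s["R"]=W[:3,:3];s["t"]=W[:3,3];return s
E
python3 - <<'E'
from h import *
import pickle
s=wsnap('pics/w1.png');pickle.dump(s,open('w1.pkl','wb'));print(r.sense()["tool_pos"],r.sense()["tcp_rot"],-s["R"].T@s["t"],r.sense()["time"])
E
```

```text
[437.49944106  26.29767027 339.04829366] [1.79996376e+02 6.34621179e-02 1.16164069e+00] [521.54434388  29.6548412  457.74871006] 2.275
```

View pics/w1.png

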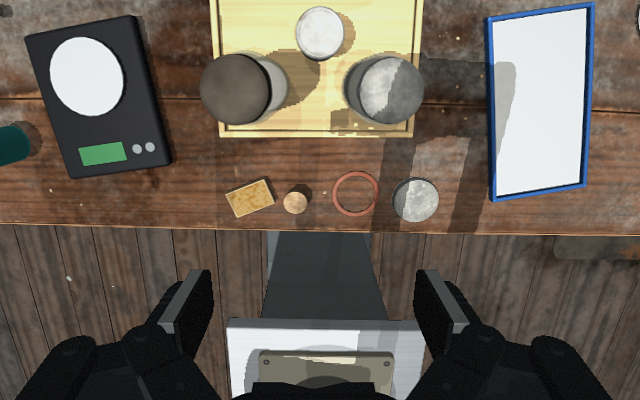

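The wrist picture shows the dark cap at (234,89), grey cap at (391,90), tin lid at (320,34), pan at (87,76), and the tray's blue rim fully in view.

Run:
```python
from h import *
import pickle
s=pickle.load(open('w1.pkl','rb'))
for n,p,z in (("dark",(234.5,89),181),("grey",(391,90),151),("tin",(320,34),80),("pan",(87,76),27)): print(n,px2w(s,[p],z)[0].round(1))
hsv=cv2.cvtColor(s["color"],cv2.COLOR_RGB2HSV)
m=cv2.inRange(hsv,(100,100,50),(130,255,255));m[:,:470]=0;m[:,610:]=0;m[220:]=0
print("tray",cv2.minAreaRect(px2w(s,np.argwhere(m)[:,::-1].astype(float),14)[:,:2].astype(np.float32)))
m=cv2.inRange(hsv,(20,50,100),(35,255,255));m[145:]=0;m[:,:205]=0;m[:,428:]=0
# front rim corners
print(px2w(s,[(219.5,137),(413.5,137)],18).round(1))
m=cv2.inRange(hsv,(0,0,190),(180,40,255));m[:,:40]=0;m[:,135:]=0;m[130:]=0;m[:25]=0
w=px2w(s,np.argwhere(m)[:,::-1].astype(float),27)[:,:2].astype(np.float32);print("pan",cv2.minEnclosingCircle(w),w.mean(0))
```

```text
dark [513.1  88.2 181. ]
grey [514.2 -35.3 151. ]
tin [563.7  23.7  80. ]
pan [522.2 295.3  27. ]
tray ((495.9990539550781, -252.866943359375), (229.235595703125, 134.6151885986328), 11.395705223083496)
[[450.7 143.8  18. ]
 [455.8 -96.2  18. ]]
pan ((521.21826171875, 297.1556701660156), 44.430137634277344) [521.9889  296.80304]
```

Call:
apply_moves --angular '[[0, 0, 0], [0, 0, 0], [0, 0, 0], [0, 0, 0], [0, 0, 0], [0, 0, 0], [0, 0, 0], [0, 0, 0], [0, 0, 0], [0, 0, 0]]' --travel '[[0.95, -0.77, -0.5], [0.95, -0.77, -0.5], [0, 0, -0.7], [0, 0, -0.7], [0, 0, -0.7], [0, 0, -0.7], [0, 0, -0.6], [0, 0, -0.6], [0, 0, -0.4], [0, 0, 0]]' --jaw '[1, 1, 1, 1, 1, 1, 1, 1, 1, 1]'

```text
time: 3.52
tool_pos: [512.2, -36.8, 122.1]
tcp_rot: [-180.0, 0.2, 0.9]
ft_force: [0.5, -0.1, 0.1]
finger_gap: 85.6
grip_force: 0.0
```

Run:
```python
from h import *
s=snap("wrist",'pics/w2.png');snap("scene",'pics/x.png')
i=np.hstack([cv2.imread('pics/w2.png')[150:,:], cv2.imread('pics/w2.png')[150:,:]])[:,:640];
j=cv2.resize(cv2.imread('pics/x.png')[80:260,270:500],None,fx=3,fy=3)
cv2.imwrite('pics/m2.png',np.vstack([i,j[:350,:640]])[:600])
print(r.sense()["tool_pos"],r.sense()["ft_force"])
```

```text
[513.76085513 -36.70800564 124.16266758] [ 0.0149432  -0.26270808  0.36538415]
```

View pics/m2.png

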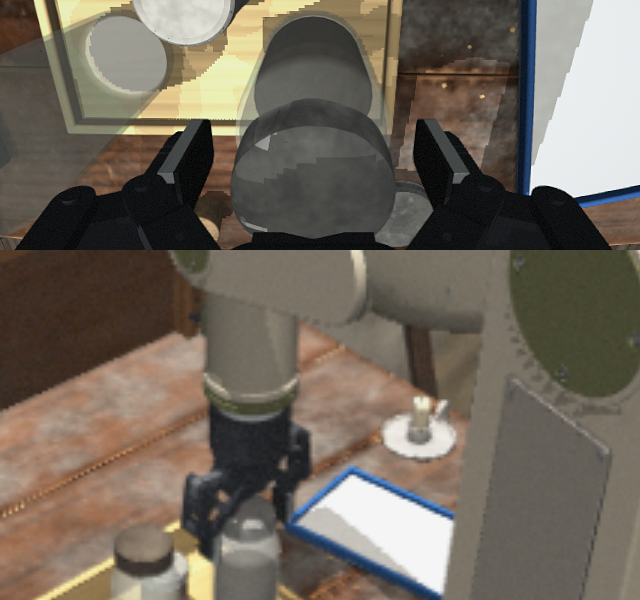

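The jar is centred between the fingers in the upper crop, cap at (315,165). I go down and grip.

Call:
apply_moves --angular '[[0, 0, 0], [0, 0, 0], [0, 0, 0], [0, 0, 0], [0, 0, 0], [0, 0, 0], [0, 0, 0]]' --travel '[[0, 0, -0.2], [0, 0, -0.2], [0, 0, 0], [0, 0, 0], [0, 0, 0], [0, 0, 0], [0, 0, 0]]' --jaw '[1, 1, 1, 0.5, 0.5, 0.5, 0.5]' --force 50

```text
time: 4.5
tool_pos: [514.1, -36.5, 108.1]
tcp_rot: [180.0, -0.1, 1.0]
ft_force: [1.5, -1.7, 3.4]
finger_gap: 64.1
grip_force: 56.7
```

Call:
apply_moves --angular '[[0, 0, 0], [0, 0, 0], [0, 0, 0], [0, 0, 0], [0, 0, 0]]' --travel '[[0, 0, 0.15], [0, 0, 0.25], [0, 0, 0.5], [0, 0, 0.6], [0, 0, 0]]' --jaw '[0.5, 0.5, 0.5, 0.5, 0.5]'

```text
time: 5.12
tool_pos: [514.9, -36.4, 169.7]
tcp_rot: [180.0, -0.2, 1.0]
ft_force: [0.1, 0.5, -5.1]
finger_gap: 64.7
grip_force: 56.7
```

Run:
```python
from h import *
s=r.sense();print(s["tool_pos"],s["ft_force"],s["finger_gap"])
snap("scene",'pics/x.png')
cv2.imwrite('pics/m3.png',cv2.resize(cv2.imread('pics/x.png')[80:260,270:500],None,fx=3,fy=3))
```

```text
[514.86374318 -36.44403668 169.74038478] [ 0.05313923  0.45045637 -5.08925285] 64.66396696017661
```

View pics/m3.png

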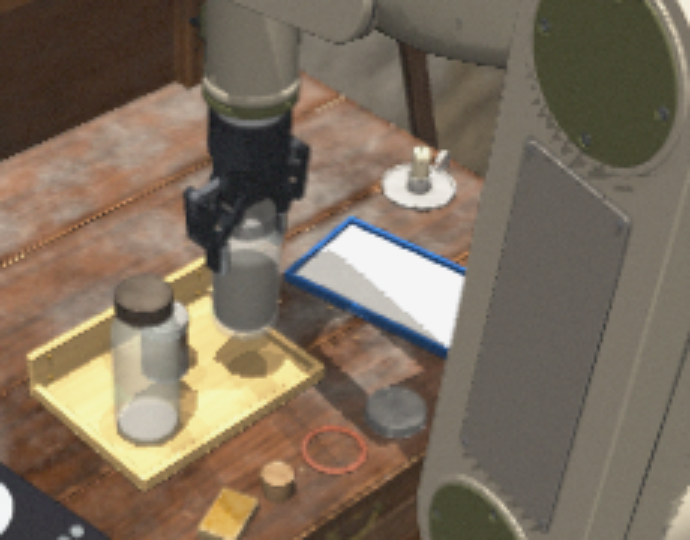

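The jar hangs upright (bottom at (245,325)). Carry it to the rear of the tray.

Call:
apply_moves --angular '[[0, 0, 0], [0, 0, 0], [0, 0, 0], [0, 0, 0], [0, 0, 0], [0, 0, 0], [0, 0, 0], [0, 0, 0], [0, 0, 0], [0, 0, 0], [0, 0, 0], [0, 0, 0], [0, 0, 0], [0, 0, 0]]' --travel '[[0.05, -0.3, 0], [0.1, -0.6, 0], [0.1, -0.75, 0], [0.15, -0.8, 0], [0.15, -0.8, 0], [0.1, -0.8, 0], [0.1, -0.65, 0], [0.05, -0.35, 0], [0, -0.1, 0], [0, 0, -0.4], [0, 0, -0.5], [0, 0, -0.35], [0, 0, -0.1], [0, 0, 0]]' --jaw '[0.5, 0.5, 0.5, 0.5, 0.5, 0.5, 0.5, 0.5, 0.5, 0.5, 0.5, 0.5, 0.5, 0.5]'

```text
time: 6.92
tool_pos: [545.4, -242.0, 113.1]
tcp_rot: [-180.0, 0.0, 1.0]
ft_force: [-0.5, 0.5, -3.9]
finger_gap: 64.4
grip_force: 56.8
```

Call:
apply_moves --angular '[[0, 0, 0], [0, 0, 0], [0, 0, 0]]' --travel '[[0, 0, -0.05], [0, 0, -0.05], [0, 0, 0]]' --jaw '[0.5, 0.5, 0.5]'

```text
time: 7.3
tool_pos: [545.5, -242.3, 109.6]
tcp_rot: [180.0, -0.0, 1.0]
ft_force: [1.1, 0.4, -4.3]
finger_gap: 64.3
grip_force: 56.8
```

Call:
apply_moves --angular '[[0, 0, 0], [0, 0, 0], [0, 0, 0]]' --travel '[[0, 0, -0.05], [0, 0, -0.04], [0, 0, 0]]' --jaw '[0.5, 0.5, 0.5]'

```text
time: 7.68
tool_pos: [545.7, -242.4, 106.2]
tcp_rot: [180.0, -0.0, 1.0]
ft_force: [-0.0, 0.0, -1.4]
finger_gap: 64.4
grip_force: 57.1
```

Call:
apply_moves --angular '[[0, 0, 0], [0, 0, 0], [0, 0, 0], [0, 0, 0], [0, 0, 0], [0, 0, 0], [0, 0, 0], [0, 0, 0]]' --travel '[[0, 0, 0], [0, 0, 0], [0, 0, 0], [0, 0, 0.3], [0, 0, 0.7], [0, 0, 1], [0, 0, 1], [0, 0, 0]]' --jaw '[1, 1, 1, 1, 1, 1, 1, 1]'

```text
time: 8.68
tool_pos: [547.8, -243.5, 231.9]
tcp_rot: [179.7, -0.5, 1.0]
ft_force: [1.2, -0.2, -0.1]
finger_gap: 85.1
grip_force: 0.0
```

Call:
apply_moves --angular '[[0, 0, 0], [0, 0, 0], [0, 0, 0], [0, 0, 0], [0, 0, 0], [0, 0, 0], [0, 0, 0], [0, 0, 0], [0, 0, 0], [0, 0, 0], [0, 0, 0]]' --travel '[[-0.2, 0.9, 0], [-0.2, 1, 0], [-0.2, 1, 0], [-0.15, 1, 0], [-0.05, 1, 0], [-0.05, 1, 0], [0, 1, 0], [0, 0.9, 0], [0, 0.5, 0], [0, 0, 0], [0, 0, 0]]' --jaw '[1, 1, 1, 1, 1, 1, 1, 1, 1, 1, 1]'

```text
time: 10.05
tool_pos: [511.4, 89.2, 225.7]
tcp_rot: [180.0, 0.0, 1.0]
ft_force: [0.4, -0.4, -0.4]
finger_gap: 85.6
grip_force: 0.0
```

Run:
```python
from h import *
print(r.sense()["tool_pos"],r.sense()["time"])
s=wsnap('pics/w3.png');t=snap("top",'pics/t3.png')
import pickle;pickle.dump((s,t),open('w3.pkl','wb'))
i=cv2.imread('pics/w3.png');j=cv2.resize(cv2.imread('pics/t3.png')[160:262,280:460],None,fx=3.5,fy=3.5)
j=np.pad(j,((0,0),(0,max(0,640-j.shape[1])),(0,0)))[:200,:640]
cv2.imwrite('pics/m4.png',np.vstack([i,j]))
```

```text
[511.35735631  89.20415929 225.68498732] 10.05
```

View pics/m4.png

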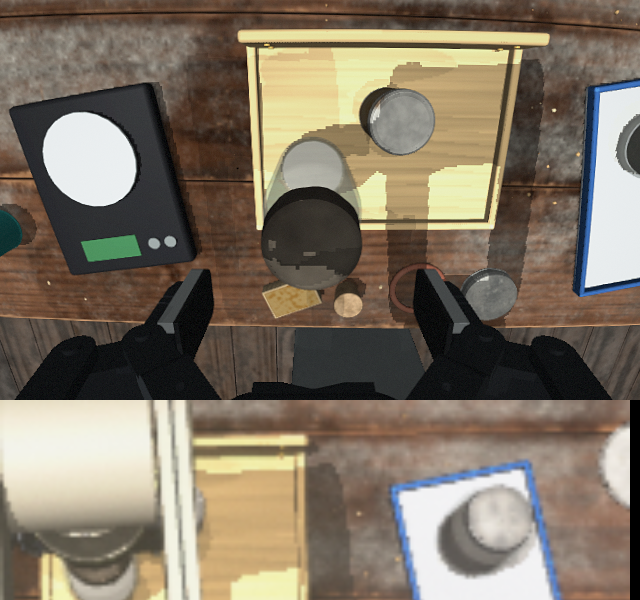

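Grey jar stands upright in the tray; the dark cap is at (311,239) and the tin lid at (398,121). I refine the positions from these.

Run:
```python
from h import *
import pickle
s,t=pickle.load(open('w3.pkl','rb'))
for n,p,z in (("dark",(311,239),181),("darkbase",(312.5,170),12),("tin",(398.5,121),80),("pan",(90,159),27)): print(n,px2w(s,[p],z)[0].round(1))
```

```text
dark [518.2  90.6 181. ]
darkbase [511.4  89.7  12. ]
tin [566.7  27.6  80. ]
pan [522.8 296.1  27. ]
```

Call:
apply_moves --angular '[[0, 0, 0], [0, 0, 0], [0, 0, 0], [0, 0, 0], [0, 0, 0]]' --travel '[[0.05, 0, -0.5], [0, 0, -0.5], [0, 0, -0.5], [0, 0, -0.35], [0, 0, 0]]' --jaw '[1, 1, 1, 1, 1]'

```text
time: 10.78
tool_pos: [512.7, 89.2, 150.7]
tcp_rot: [180.0, 0.1, 1.0]
ft_force: [0.3, 0.5, 0.3]
finger_gap: 85.7
grip_force: 0.0
```

Call:
apply_moves --angular '[[0, 0, 0], [0, 0, 0], [0, 0, 0], [0, 0, 0], [0, 0, 0], [0, 0, 0], [0, 0, 0]]' --travel '[[0, 0, -0.2], [0, 0, -0.15], [0, 0, 0], [0, 0, 0], [0, 0, 0], [0, 0, 0], [0, 0, 0]]' --jaw '[1, 1, 1, 0.5, 0.5, 0.5, 0.5]'

```text
time: 11.65
tool_pos: [514.1, 89.8, 138.9]
tcp_rot: [-180.0, -0.1, 1.0]
ft_force: [-1.4, 0.1, 4.7]
finger_gap: 61.8
grip_force: 54.9
```

Call:
apply_moves --angular '[[0, 0, 0], [0, 0, 0], [0, 0, 0], [0, 0, 0], [0, 0, 0]]' --travel '[[0, 0, 0.15], [0, 0, 0.25], [0, 0, 0.5], [0, 0, 0.6], [0, 0, 0]]' --jaw '[0.5, 0.5, 0.5, 0.5, 0.5]'

```text
time: 12.28
tool_pos: [515.0, 89.8, 200.4]
tcp_rot: [-180.0, -0.3, 1.0]
ft_force: [0.2, 0.7, -3.1]
finger_gap: 61.6
grip_force: 55.4
```

Call:
apply_moves --angular '[[0, 0, 0], [0, 0, 0], [0, 0, 0], [0, 0, 0], [0, 0, 0], [0, 0, 0], [0, 0, 0], [0, 0, 0], [0, 0, 0], [0, 0, 0], [0, 0, 0], [0, 0, 0], [0, 0, 0], [0, 0, 0], [0, 0, 0], [0, 0, 0], [0, 0, 0], [0, 0, 0]]' --travel '[[-0.2, -0.3, 0], [-0.3, -0.6, 0], [-0.4, -0.8, 0], [-0.4, -0.9, 0], [-0.3, -0.9, 0], [-0.05, -0.9, 0], [0, -0.9, 0], [0, -0.9, 0], [0, -0.9, 0], [0, -0.8, 0], [0, -0.6, 0], [0, -0.3, 0], [0, 0, 0], [0, 0, -0.4], [0, 0, -0.5], [0, 0, -0.4], [0, 0, -0.15], [0, 0, 0]]' --jaw '[0.5, 0.5, 0.5, 0.5, 0.5, 0.5, 0.5, 0.5, 0.5, 0.5, 0.5, 0.5, 0.5, 0.5, 0.5, 0.5, 0.5, 0.5]'

```text
time: 14.52
tool_pos: [447.3, -261.8, 139.4]
tcp_rot: [-180.0, 0.0, 1.0]
ft_force: [-0.5, -0.3, -3.1]
finger_gap: 61.5
grip_force: 55.6
```

Call:
apply_moves --angular '[[0, 0, 0], [0, 0, 0], [0, 0, 0]]' --travel '[[0, 0, -0.05], [0, 0, -0.04], [0, 0, 0]]' --jaw '[0.5, 0.5, 0.5]'

```text
time: 14.9
tool_pos: [447.9, -262.6, 136.9]
tcp_rot: [180.0, -0.1, 1.0]
ft_force: [-0.2, -0.5, -1.0]
finger_gap: 62.2
grip_force: 55.9
```

Call:
apply_moves --angular '[[0, 0, 0], [0, 0, 0], [0, 0, 0], [0, 0, 0], [0, 0, 0], [0, 0, 0], [0, 0, 0], [0, 0, 0], [0, 0, 0], [0, 0, 0], [0, 0, 0], [0, 0, 0], [0, 0, 0], [0, 0, 0], [0, 0, 0], [0, 0, 0], [0, 0, 0]]' --travel '[[0, 0, 0], [0, 0, 0], [0, 0, 0], [0, 0, 0.3], [0, 0, 0.7], [0, 0, 1], [0, 0, 0.5], [0, 0.8, 0], [0.1, 0.9, 0], [0.4, 0.9, 0], [0.5, 0.9, 0], [0.5, 0.9, 0], [0.5, 0.9, 0], [0.5, 0.9, 0], [0, 0.6, 0], [0, 0, 0], [0, 0, 0]]' --jaw '[1, 1, 1, 1, 1, 1, 1, 1, 1, 1, 1, 1, 1, 1, 1, 1, 1]'

```text
time: 17.02
tool_pos: [547.4, 9.2, 236.2]
tcp_rot: [180.0, 0.0, 1.0]
ft_force: [-0.4, -0.5, -0.8]
finger_gap: 85.5
grip_force: 0.0
```

Run:
```python
from h import *
print(r.sense()["tool_pos"],r.sense()["time"])
s=wsnap('pics/w5.png');t=snap("top",'pics/t5.png')
import pickle;pickle.dump((s,t),open('w5.pkl','wb'))
i=cv2.imread('pics/w5.png');j=cv2.resize(cv2.imread('pics/t5.png')[170:262,280:460],None,fx=3.5,fy=3.5)
j=np.pad(j,((0,0),(0,max(0,640-j.shape[1])),(0,0)))[:200,:640]
cv2.imwrite('pics/m5.png',np.vstack([i,j])[:600])
```

```text
[547.35335004   9.2386039  236.15220411] 17.025
```

View pics/m5.png

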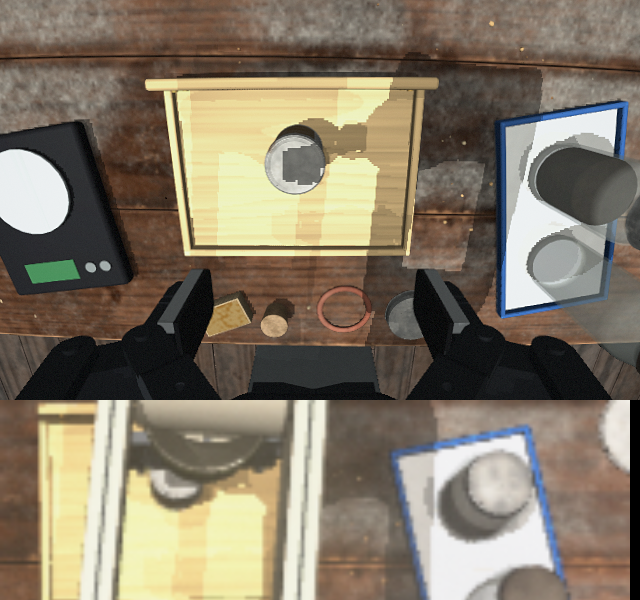

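Both jars stand in the tray, and the tin lid is at (295,165).

Run:
```python
from h import *
import pickle
s,t=pickle.load(open('w5.pkl','rb'))
print(px2w(s,[(295.5,165)],80).round(1), px2w(s,[(554,258.5)],8).round(1))
```

```text
[[565.7  23.5  80. ]] [[ 447.2 -263.7    8. ]]
```

Call:
apply_moves --angular '[[0, 0, 0], [0, 0, 0], [0, 0, 0], [0, 0, 0], [0, 0, 0], [0, 0, 0], [0, 0, 0], [0, 0, 0]]' --travel '[[0.25, 0.2, 0], [0.2, 0.15, -0.4], [0, 0, -0.8], [0, 0, -0.8], [0, 0, -0.8], [0, 0, -0.8], [0, 0, -0.4], [0, 0, 0]]' --jaw '[1, 1, 1, 1, 1, 1, 1, 1]'

```text
time: 18.12
tool_pos: [564.4, 23.9, 74.5]
tcp_rot: [-180.0, 0.2, 1.0]
ft_force: [-0.3, -0.4, -0.1]
finger_gap: 85.7
grip_force: 0.0
```

Call:
apply_moves --angular '[[0, 0, 0], [0, 0, 0], [0, 0, 0], [0, 0, 0], [0, 0, 0], [0, 0, 0], [0, 0, 0], [0, 0, 0], [0, 0, 0]]' --travel '[[0, 0, -0.3], [0, 0, -0.3], [0, 0, 0], [0, 0, 0], [0, 0, 0], [0, 0, 0], [0, 0, 0], [0, 0, 0], [0, 0, 0]]' --jaw '[1, 1, 1, 0.3, 0.3, 0.3, 0.3, 0.3, 0.3]' --force 25

```text
time: 19.25
tool_pos: [566.1, 23.7, 53.0]
tcp_rot: [180.0, -0.1, 1.0]
ft_force: [-1.4, -0.5, 6.1]
finger_gap: 47.8
grip_force: 26.2
```

Call:
apply_moves --angular '[[0, 0, 0], [0, 0, 0], [0, 0, 0], [0, 0, 0], [0, 0, 0]]' --travel '[[0, 0, 0.15], [0, 0, 0.25], [0, 0, 0.6], [0, 0, 1], [0, 0, 0]]' --jaw '[0.3, 0.3, 0.3, 0.3, 0.3]'

```text
time: 19.88
tool_pos: [568.3, 23.6, 137.0]
tcp_rot: [180.0, -0.4, 1.0]
ft_force: [0.7, -0.2, -0.6]
finger_gap: 47.6
grip_force: 26.0
```

Call:
apply_moves --angular '[[0, 0, 0], [0, 0, 0], [0, 0, 0], [0, 0, 0], [0, 0, 0], [0, 0, 0], [0, 0, 0], [0, 0, 0], [0, 0, 0], [0, 0, 0], [0, 0, 0], [0, 0, 0], [0, 0, 0], [0, 0, 0], [0, 0, 0], [0, 0, 0]]' --travel '[[-0.1, 0.3, 0], [-0.2, 0.6, 0], [-0.2, 0.8, 0], [-0.2, 0.9, 0], [-0.2, 0.9, 0], [-0.1, 0.9, 0], [-0.1, 0.9, 0], [0, 0.8, 0], [0, 0.5, 0], [0, 0.2, 0], [0, 0, 0], [0, 0, -0.4], [0, 0, -0.5], [0, 0, -0.3], [0, 0, -0.15], [0, 0, 0]]' --jaw '[0.3, 0.3, 0.3, 0.3, 0.3, 0.3, 0.3, 0.3, 0.3, 0.3, 0.3, 0.3, 0.3, 0.3, 0.3, 0.3]'

```text
time: 21.88
tool_pos: [521.2, 295.5, 77.6]
tcp_rot: [180.0, 0.1, 1.0]
ft_force: [0.8, -0.2, -1.3]
finger_gap: 47.7
grip_force: 26.0
```

Run:
```python
from h import *
print(r.sense()["tool_pos"])
snap("wrist",'pics/w6.png');snap("scene",'pics/x6.png')
i=cv2.imread('pics/w6.png')[100:];j=cv2.resize(cv2.imread('pics/x6.png')[200:300,200:360],None,fx=3,fy=3)
j=np.pad(j,((0,0),(0,max(0,640-j.shape[1])),(0,0)))
cv2.imwrite('pics/m6.png',np.vstack([i,j])[:600])
```

```text
[521.18684602 295.46261551  77.60712007]
```

View pics/m6.png

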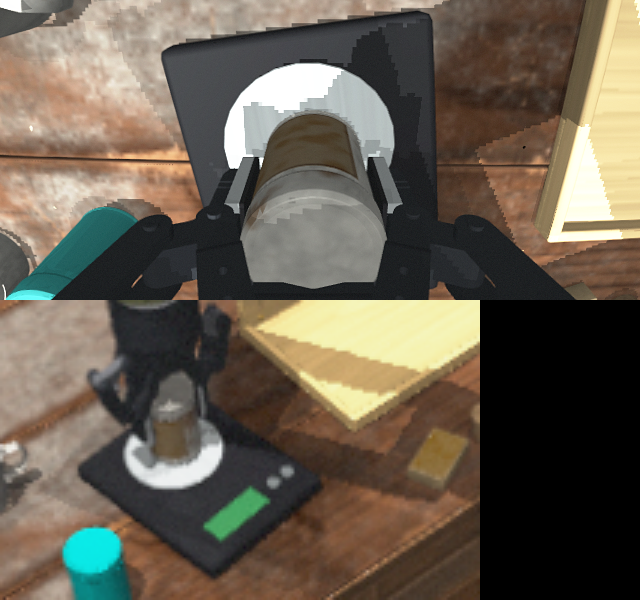

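The amber tin is centred above the pan, which is around (172,453) in the lower crop. Lowering.

Call:
apply_moves --angular '[[0, 0, 0], [0, 0, 0], [0, 0, 0]]' --travel '[[0, 0, -0.1], [0, 0, -0.05], [0, 0, 0]]' --jaw '[0.3, 0.3, 0.3]'

```text
time: 22.35
tool_pos: [521.4, 295.7, 72.2]
tcp_rot: [180.0, 0.0, 1.0]
ft_force: [-0.3, 0.6, -1.8]
finger_gap: 47.4
grip_force: 26.0
```

Call:
apply_moves --angular '[[0, 0, 0], [0, 0, 0]]' --travel '[[0, 0, -0.03], [0, 0, 0]]' --jaw '[0.3, 0.3]'

```text
time: 22.6
tool_pos: [521.6, 295.8, 72.0]
tcp_rot: [-180.0, -0.0, 1.0]
ft_force: [-3.0, -2.1, 5.9]
finger_gap: 48.2
grip_force: 26.4
```

Call:
apply_moves --angular '[[0, 0, 0], [0, 0, 0], [0, 0, 0], [0, 0, 0], [0, 0, 0], [0, 0, 0], [0, 0, 0], [0, 0, 0], [0, 0, 0], [0, 0, 0], [0, 0, 0]]' --travel '[[0, 0, 0], [0, 0, 0], [0, 0, 0], [0, 0, 0], [0, 0, 0.2], [0, 0, 0.5], [0, 0, 0.9], [0, 0, 1], [0, 0, 1], [0, 0, 0.7], [0, 0, 0]]' --jaw '[1, 1, 1, 1, 1, 1, 1, 1, 1, 1, 1]'

```text
time: 23.98
tool_pos: [523.3, 296.6, 248.5]
tcp_rot: [-179.8, -0.4, 1.0]
ft_force: [-0.0, -0.4, -0.6]
finger_gap: 85.2
grip_force: 0.0
```

Call:
apply_moves --angular '[[0, 0, 0], [0, 0, 0], [0, 0, 0], [0, 0, 0], [0, 0, 0], [0, 0, 0], [0, 0, 0], [0, 0, 0], [0, 0, 0], [0, 0, 0], [0, 0, 0], [0, 0, 0], [0, 0, 0], [0, 0, 0], [0, 0, 0], [0, 0, 0], [0, 0, 0], [0, 0, 0]]' --travel '[[0, -0.7, 0], [0, -0.9, 0], [0, -0.9, 0], [0, -0.9, 0], [-0.1, -0.9, 0], [-0.2, -0.9, 0], [-0.2, -0.9, 0], [-0.2, -0.9, 0], [-0.2, -0.9, 0], [-0.2, -0.9, 0], [-0.2, -0.9, 0], [-0.2, -0.9, 0], [-0.2, -0.9, 0], [-0.15, -0.9, 0], [0, -0.9, 0], [0, -0.65, 0], [0, 0, 0], [0, 0, 0]]' --jaw '[1, 1, 1, 1, 1, 1, 1, 1, 1, 1, 1, 1, 1, 1, 1, 1, 1, 1]'

```text
time: 26.22
tool_pos: [447.3, -261.6, 242.7]
tcp_rot: [-180.0, 0.0, 1.0]
ft_force: [-0.2, -0.2, -0.3]
finger_gap: 85.4
grip_force: 0.0
```

Run:
```python
from h import *
print(r.sense()["tool_pos"])
s=wsnap('pics/w7.png');snap("scene",'pics/x7.png')
import pickle;pickle.dump(s,open('w7.pkl','wb'))
i=cv2.imread('pics/w7.png')[:300];j=cv2.resize(cv2.imread('pics/x7.png')[200:300,200:360],None,fx=3,fy=3)
j=np.pad(j,((0,0),(0,max(0,640-j.shape[1])),(0,0)))
cv2.imwrite('pics/m7.png',np.vstack([i,j])[:600])
```

```text
[ 447.27295585 -261.63484173  242.74384848]
```

View pics/m7.png

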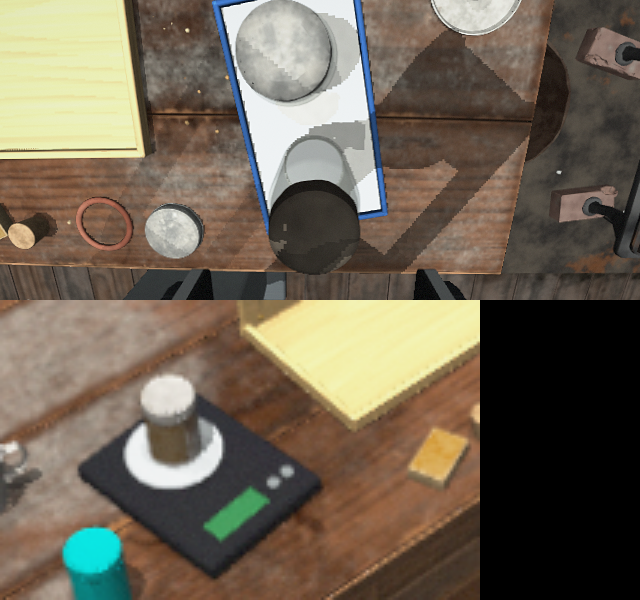

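The tin stands mid-pan, at (170,425) in the lower crop, and the dark jar is lined up at (313,227). Grip it again at the same pose.

Call:
apply_moves --angular '[[0, 0, 0], [0, 0, 0], [0, 0, 0], [0, 0, 0], [0, 0, 0], [0, 0, 0], [0, 0, 0], [0, 0, 0], [0, 0, 0], [0, 0, 0], [0, 0, 0], [0, 0, 0]]' --travel '[[0, 0, -0.4], [0, 0, -0.6], [0, 0, -0.6], [0, 0, -0.5], [0, 0, -0.3], [0, 0, -0.15], [0, 0, -0.12], [0, 0, 0], [0, 0, 0], [0, 0, 0], [0, 0, 0], [0, 0, 0]]' --jaw '[1, 1, 1, 1, 1, 1, 1, 1, 0.5, 0.5, 0.5, 0.5]' --force 50

```text
time: 27.82
tool_pos: [448.2, -262.7, 137.6]
tcp_rot: [179.9, -0.1, 1.0]
ft_force: [-0.3, 1.3, 6.0]
finger_gap: 61.9
grip_force: 54.6
```

Call:
apply_moves --angular '[[0, 0, 0], [0, 0, 0], [0, 0, 0], [0, 0, 0], [0, 0, 0]]' --travel '[[0, 0, 0.15], [0, 0, 0.25], [0, 0, 0.5], [0, 0, 0.6], [0, 0, 0]]' --jaw '[0.5, 0.5, 0.5, 0.5, 0.5]'

```text
time: 28.45
tool_pos: [448.7, -263.2, 198.8]
tcp_rot: [179.8, -0.2, 1.0]
ft_force: [-0.2, 0.3, -2.9]
finger_gap: 62.0
grip_force: 55.4
```

Call:
apply_moves --angular '[[0, 0, 0], [0, 0, 0], [0, 0, 0], [0, 0, 0], [0, 0, 0], [0, 0, 0], [0, 0, 0], [0, 0, 0], [0, 0, 0], [0, 0, 0], [0, 0, 0], [0, 0, 0], [0, 0, 0], [0, 0, 0], [0, 0, 0], [0, 0, 0], [0, 0, 0], [0, 0, 0]]' --travel '[[0, 0.3, 0], [0, 0.6, 0], [0, 0.8, 0], [0, 0.9, 0], [0, 0.9, 0], [0.05, 0.9, 0], [0.3, 0.9, 0], [0.4, 0.9, 0], [0.4, 0.9, 0], [0.3, 0.8, 0], [0.2, 0.6, 0], [0, 0.3, 0], [0, 0, 0], [0, 0, -0.4], [0, 0, -0.5], [0, 0, -0.3], [0, 0, -0.15], [0, 0, 0]]' --jaw '[0.5, 0.5, 0.5, 0.5, 0.5, 0.5, 0.5, 0.5, 0.5, 0.5, 0.5, 0.5, 0.5, 0.5, 0.5, 0.5, 0.5, 0.5]'

```text
time: 30.7
tool_pos: [513.3, 89.4, 141.9]
tcp_rot: [180.0, 0.0, 1.0]
ft_force: [0.1, -0.0, -3.2]
finger_gap: 61.7
grip_force: 55.5
```

Call:
apply_moves --angular '[[0, 0, 0], [0, 0, 0], [0, 0, 0]]' --travel '[[0, 0, -0.05], [0, 0, -0.05], [0, 0, 0]]' --jaw '[0.5, 0.5, 0.5]'

```text
time: 31.08
tool_pos: [514.5, 89.8, 139.6]
tcp_rot: [-180.0, -0.1, 1.0]
ft_force: [-0.8, -0.1, 3.8]
finger_gap: 61.6
grip_force: 56.3
```

Call:
apply_moves --angular '[[0, 0, 0], [0, 0, 0], [0, 0, 0], [0, 0, 0], [0, 0, 0], [0, 0, 0], [0, 0, 0], [0, 0, 0], [0, 0, 0]]' --travel '[[0, 0, 0], [0, 0, 0], [0, 0, 0], [0, 0, 0], [0, 0, 0.3], [0, 0, 0.7], [0, 0, 1], [0, 0, 0.6], [0, 0, 0]]' --jaw '[1, 1, 1, 1, 1, 1, 1, 1, 1]'

```text
time: 32.2
tool_pos: [515.1, 89.8, 245.8]
tcp_rot: [-180.0, -0.3, 1.0]
ft_force: [0.6, 0.4, -0.1]
finger_gap: 85.5
grip_force: 0.0
```

Call:
apply_moves --angular '[[0, 0, 0], [0, 0, 0], [0, 0, 0], [0, 0, 0], [0, 0, 0], [0, 0, 0], [0, 0, 0], [0, 0, 0], [0, 0, 0], [0, 0, 0], [0, 0, 0], [0, 0, 0]]' --travel '[[0, -0.7, 0], [0.1, -0.9, 0], [0.1, -0.9, 0], [0.1, -0.9, 0], [0.1, -0.9, 0], [0.1, -0.9, 0], [0.1, -0.9, 0], [0.1, -0.9, 0], [0.1, -0.8, 0], [0, -0.5, 0], [0, 0, 0], [0, 0, 0]]' --jaw '[1, 1, 1, 1, 1, 1, 1, 1, 1, 1, 1, 1]'

```text
time: 33.7
tool_pos: [545.4, -241.4, 241.9]
tcp_rot: [-180.0, 0.0, 1.0]
ft_force: [0.1, -0.1, 0.3]
finger_gap: 85.2
grip_force: 0.0
```

Call:
apply_moves --angular '[[0, 0, 0], [0, 0, 0], [0, 0, 0], [0, 0, 0], [0, 0, 0]]' --travel '[[0, 0, -0.5], [0, 0, -0.8], [0, 0, -0.8], [0, 0, -0.6], [0, 0, 0]]' --jaw '[1, 1, 1, 1, 1]'

```text
time: 34.33
tool_pos: [543.4, -240.3, 130.4]
tcp_rot: [-179.8, 0.3, 1.1]
ft_force: [-0.1, 0.1, 0.0]
finger_gap: 85.1
grip_force: 0.0
```

Call:
apply_moves --angular '[[0, 0, 0], [0, 0, 0], [0, 0, 0], [0, 0, 0], [0, 0, 0], [0, 0, 0], [0, 0, 0], [0, 0, 0], [0, 0, 0]]' --travel '[[0, 0, -0.3], [0, 0, -0.25], [0, 0, -0.15], [0, 0, 0], [0, 0, 0], [0, 0, 0], [0, 0, 0], [0, 0, 0], [0, 0, 0]]' --jaw '[1, 1, 1, 1, 0.5, 0.5, 0.5, 0.5, 0.5]'

```text
time: 35.45
tool_pos: [546.3, -242.8, 107.4]
tcp_rot: [179.9, -0.1, 1.0]
ft_force: [1.9, -2.3, 5.2]
finger_gap: 64.3
grip_force: 56.7
```

Call:
apply_moves --angular '[[0, 0, 0], [0, 0, 0], [0, 0, 0], [0, 0, 0], [0, 0, 0]]' --travel '[[0, 0, 0.15], [0, 0, 0.25], [0, 0, 0.5], [0, 0, 0.6], [0, 0, 0]]' --jaw '[0.5, 0.5, 0.5, 0.5, 0.5]'

```text
time: 36.08
tool_pos: [547.3, -243.2, 170.0]
tcp_rot: [179.8, -0.3, 1.0]
ft_force: [0.9, 0.1, -4.2]
finger_gap: 63.9
grip_force: 56.6
```

Call:
apply_moves --angular '[[0, 0, 0], [0, 0, 0], [0, 0, 0], [0, 0, 0], [0, 0, 0], [0, 0, 0], [0, 0, 0], [0, 0, 0], [0, 0, 0], [0, 0, 0], [0, 0, 0], [0, 0, 0], [0, 0, 0], [0, 0, 0]]' --travel '[[-0.05, 0.3, 0], [-0.1, 0.6, 0], [-0.1, 0.75, 0], [-0.15, 0.8, 0], [-0.15, 0.8, 0], [-0.1, 0.8, 0], [-0.1, 0.65, 0], [-0.05, 0.35, 0], [0, 0.1, 0], [0, 0, -0.4], [0, 0, -0.5], [0, 0, -0.3], [0, 0, -0.15], [0, 0, 0]]' --jaw '[0.5, 0.5, 0.5, 0.5, 0.5, 0.5, 0.5, 0.5, 0.5, 0.5, 0.5, 0.5, 0.5, 0.5]'

```text
time: 37.83
tool_pos: [513.3, -36.5, 111.8]
tcp_rot: [-180.0, 0.0, 1.0]
ft_force: [0.6, 0.3, -4.4]
finger_gap: 64.5
grip_force: 56.7
```

Call:
apply_moves --angular '[[0, 0, 0], [0, 0, 0], [0, 0, 0]]' --travel '[[0, 0, -0.05], [0, 0, -0.05], [0, 0, 0]]' --jaw '[0.5, 0.5, 0.5]'

```text
time: 38.2
tool_pos: [514.3, -36.4, 109.3]
tcp_rot: [180.0, -0.1, 1.0]
ft_force: [0.4, -0.2, 1.5]
finger_gap: 64.1
grip_force: 57.3
```

Contact. Release, rise, retreat to the initial viewing pose and compare with the first wrist picture.

Call:
apply_moves --angular '[[0, 0, 0], [0, 0, 0], [0, 0, 0], [0, 0, 0], [0, 0, 0], [0, 0, 0], [0, 0, 0], [0, 0, 0], [0, 0, 0], [0, 0, 0], [0, 0, 0], [0, 0, 0], [0, 0, 0], [0, 0, 0], [0, 0, 0]]' --travel '[[0, 0, 0], [0, 0, 0], [0, 0, 0], [0, 0, 0], [0, 0, 0.3], [0, 0, 0.7], [0, 0, 0.9], [0, 0, 1], [0, 0, 1], [0, 0, 1], [-0.9, 0.75, 0.9], [-0.9, 0.75, 0], [-0.1, 0.05, 0], [0, 0, 0], [0, 0, 0]]' --jaw '[1, 1, 1, 1, 1, 1, 1, 1, 1, 1, 1, 1, 1, 1, 1]'

```text
time: 40.08
tool_pos: [437.9, 25.2, 340.2]
tcp_rot: [180.0, 0.0, 1.0]
ft_force: [-1.1, 0.0, 0.3]
finger_gap: 85.0
grip_force: 0.0
```

Run:
```python
from h import *
st=r.sense();print(st["tool_pos"],st["time"],st["ft_force"])
s=wsnap('pics/w9.png')
a=cv2.imread('pics/w1.png');b=cv2.imread('pics/w9.png')
cv2.imwrite('pics/m9.png',np.vstack([a[:200],b[:200]]))
# shift between before/after around each jar cap
for n,x0 in (("dark",190),("grey",345)):
    A=cv2.cvtColor(a[45:130,x0:x0+90],cv2.COLOR_BGR2GRAY).astype(np.float32);B=cv2.cvtColor(b[45:130,x0:x0+90],cv2.COLOR_BGR2GRAY).astype(np.float32)
    print(n,cv2.phaseCorrelate(A,B,cv2.createHanningWindow((90,85),cv2.CV_32F)))
```

```text
[437.88332134  25.20746694 340.16454572] 40.075 [-1.12926427  0.04604631  0.28121484]
dark ((-3.8516243832354817, -1.0302902954957958), 0.9039405803915895)
grey ((-3.4858679565706936, -1.8702747508551596), 0.6110679904325509)
```

View pics/m9.png

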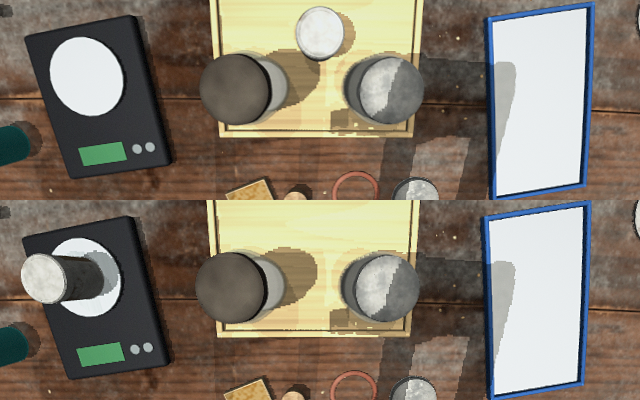

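Both jars are back where they stood: before and after views match, as the 3–4 pixel shift also appears on the fixed tray and scale. The tin stands on the pan and nothing touches the gripper.

```bash
python3 -c "
from bench import r
print(r.hand_in())"
```

```text
the job is handed in; nothing more can be done
None
```

The job is handed in, with no verdict returned: the last pictures show the tin upright on the scale's pan and both jars back in their places in the caddy.

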